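Click the sealing lid onto a centrifuge bucket and hold it down

ROBOT

A 6-joint arm with a two-finger parallel gripper is mounted at the origin on the work surface. World frame = base frame: x ahead of the robot, y to its left, z up, the work surface at z = 0. Lengths are in m, angles in rad, forces in N, time in s.
With the tool pointing down it reaches from about 0.35 to 0.975 m from the base axis. Payload 4.9 kg.
Tool frame: the origin (TCP) lies on the centre line of the jaws, within the pads' length; the fingertips stand 14 mm ahead of it and the grasp point (between the pads) lies 5 mm behind it; z points along the fingers, y is the line along which they close (so a half turn about z gives the same grasp; the last joint's range is limited). The gripper opens to 85 mm and grips with 20 to 120 N. Pads are 22 mm wide; open, the fingers measure 114 mm over their backs; the gripper's body (76 mm by 85 mm) begins 54 mm behind the grasp point. The pads swing forward as they close: fully open they stand 13 mm farther back than shut.
Start: joints at [1.155, 0.053, 1.613, -0, 1.476, -0.119], TCP at [0.183, 0.598, 0.213] pointing down, gripper open.
Joint ranges: [-3.01, 3.01], [-1.01, 2.22], [0.06, 2.58], [-1.02, 4.17], [0.09, 2.62], [-3.14, 3.14]. Speed limits (rad/s): [2.57, 2.57, 3.14, 3.14, 3.14, 3.14].

INTERFACE

Orientations are given as a unit quaternion [w, x, y, z].
In Python, from plant import * gives the robot as it stands.
- The arm moves only by the tool send_rows, never from a script. Its argument "steps" is a list of rows, each an object with "translation": the shift along the tool's x, y, z in cm, a list of three; "delta_rot": the turn, a rotation vector about the tool's x, y, z in rad, a list of three; "jaw": the finger opening in cm, from 0 to 8.54. In form: [{"translation": [dx, dy, dz], "delta_rot": [rx, ry, rz], "jaw": jaw}, ...]. A call has exactly 8 rows; each row is the pose to reach, as a shift and turn from the pose commanded when the call began, along the tool's axes at that moment; what a row does not reach only later rows make up. A row lasts 1/10 s, in which the tool goes at most 50 mm and 8.59 degrees, less where a joint would pass 70% of its speed; a pose out of reach is approached as far as the arm can. A call with a gripper value outside its range is refused whole. The fingers move at their own pace and stop on an object; the grip force is fixed at half the most. Time passes only in rows, so rows that repeat a pose let the fingers close, or fill a call up. It gives the time, the measured TCP pose, the force, the opening and the grip force at its end, in the units of the state.
- state(): the state, without advancing time (a new reading comes with each control period).
- grab_frame(name): name is "scene" or "top" or "wrist"; returns a dict with "pixels" (420x560x3 uint8, blue, green, red), "range_z" (420x560 float32, m along the optical axis (not along the pixel's ray), 0 where there is no reading), "fx", "fy", "cx", "cy" (pixels), "rvec" (rotation vector, rad) and "tvec" (3), from world to camera coordinates, as OpenCV has them. Camera axes: x right, y down, z forward; pixel columns grow to the right and rows downward; lengths in m; the calibration is good to about 2 mm. A picture is of the moment at which its call begins.
- job_done(): hands the job in; it is judged then, once.
The state is a dict: "time": time; "joint_pos": joint angles; "joint_vel": joint speeds; "joint_efforts": joint torques, N m; "tool_pos": TCP position; "tool_rot": TCP orientation; "contact_force": force on the tool from outside, world axes, zero at the start; "ft_torque": the same for the moment, N m; "gripper_width": opening from 0.0 (shut) to 1.0 (fully open); "grasp_force": force on a finger pad.
Only numpy, scipy, OpenCV 4.12 (cv2) and the standard library are available. Lean on these libraries where they do the work, as an engineer would, in place of code of your own. Each camera call takes 0.05 s, during which the arm holds its last target. There are 200 camera calls.

TASK

Take the orange sealing lid off its drying hook by its yellow bow (lift it up clear of the upturned tip first) and press it squarely onto the open centrifuge bucket until both bronze spring catches snap over its edge. Keep pressing so that the soft seal stays squeezed right down, and finish like that: do not let go, end with the hand still on the lid, pushing it fully home. Leave the other things on the bench where they stand.

Things in the scene. Friction and masses are not known exactly. Their poses are not given: they have to be found in the camera images.
- lid: Round orange plastic sealing lid with yellow carrying bow, about 150 g, hanging level by the bow. Origin: centre of its flange's underside, z up. Flange 92 mm across, z 0 to 4 mm. Below it a plug 72 mm across down to z -15 mm, its lowest 10 mm tapering to 56 mm; above it a dome 68 mm across up to z 11 mm. The bow stands in the plane x = 0, top at z 70 mm.
- lid_bow (a point): Good grip point of the lid's bow, 50 mm straight above the lid's origin, same axes. The rigid bow has two flat upright legs, outer faces 56 mm apart along y, parallel from 34 mm below to 9 mm above this point; strap 18 mm wide along x, 6 mm thick. Grip the legs from outside, closing along y. The crown's underside is 13 mm above this point; the hook passes below it, between the legs.
- hookstand: Fixed drying stand: blue base 125 by 100 mm, 12 mm steel rod, steel hook arm of 8 mm rod. Origin: on the bench below where the lid's bow hangs (within 10 mm). The level arm lies along the stand's x at y = 0, axis 235 mm up, from the rod (x = +95 mm, 267 mm high) to x = -20 mm, where it turns up. A spatula hangs on a smaller hook beyond the rod.
- hook_tip (a point): Top end of the hook's upturned tip, 253 mm up, 28 mm from the stand's origin on its -x side. The bow must rise at least 18 mm to clear it, and then leaves along the stand's -x.
- bucket: Open aluminium centrifuge bucket, fixed in a white 125 mm square rack; four capped tubes inside end 24 mm below the rim. Origin: on the bench, on the bucket's axis; z up. Bronze spring catches stand on its +x and -x sides, 16 mm wide, up to 143 mm high, outer faces 53 mm from the axis; noses reach in to 41.5 mm, 131.5 to 134 mm up, with a sloping lead-in above.
- bucket_rim (a point): Centre of the bucket's mouth at the rim, 125 mm up; mouth 80 mm inside. The lid goes on in any yaw. Heights of the flange's underside above this point: 14 mm meets the catches; push grows to 8-18 N and drops suddenly at about 9 mm; 5 mm meets the seal; 2.5 mm the noses snap over the flange; 0 fully home, flange on the metal rim. Let go, it rides up to 2.5 mm.
- catch_a (a joint): Catch on the bucket's +x side, rad: 0 standing closed, grows as its nose is pushed outward (about 0.11 while the flange passes).
- catch_b (a joint): Catch on the bucket's -x side, likewise.
- seal (a joint): Black rubber seal ring on the bucket's rim, m: 0 standing free (5 mm proud of the rim), 0.005 squeezed level with the rim; about 1 N when first touched, 4.5 N at 2.5 mm, 8 N at 5 mm.
- closed_bucket: Second bucket, already closed with the same kind of lid (186 mm high with its bow, 106 mm across): leave it alone. Origin: centre of its underside.
- bottle_a: Small green bottle with white cap, 44 mm across, 108 mm high. Origin: centre of its underside.
- bottle_b: Another small green bottle with white cap, same size. Origin: centre of its underside.
- cup: White plastic measuring cup, 54 mm across, 62 mm high. Origin: centre of its underside.
- beaker: Glass beaker part full of green, 74 mm across, 92 mm high. Origin: centre of its underside.
- tube_rack: Blue tube rack, 70 by 200 mm (long along its y), 119 mm high with its tubes. Origin: centre of its underside.
- cylinder: Tall glass measuring cylinder with blue six-sided foot, 72 mm across the foot, 252 mm high. Origin: centre of its underside.
There are look-alikes about, which are no part of the job. What is shaped like the lid but blue or pink is not meant.

How it is judged:
By the outcome, as a careful person would: the job done as asked, in the order asked, and still so for the second after the job is handed in, while the arm keeps its last pose, push and grip.
It also fails if it takes over 64 s, if anything falls off the work surface, if the arm or the gripper's body presses on something with over 40 N, if the wrist force passes 120 N, or if a joint passes its speed limit or range.

## Working session

There is one attempt and no reset: what is moved stays moved. The work goes in short steps, Python scripts to look and compute and a tool call to move; the robot and the scene stay as the last step left them, time stands still between calls to the robot, and variables do not carry over. Pictures are saved under pics/ and viewed, at most 10 in all, crops included, and the job is handed in when it is done.

Besides the shell and the picture viewer there is one more tool, called after ">>>" as name([rows], argument=value, ...), one row to a line, values as JSON. send_rows: Moves the arm, as the interface text tells. Its arguments: {"type":"object","properties":{"steps":{"type":"array","items":{"type":"object","properties":{"translation":{"type":"array","items":{"type":"number"}},"delta_rot":{"type":"array","items":{"type":"number"}},"jaw":{"type":"number"}}}}},"required":["steps"]}

```bash
mkdir -p pics
cat > h.py <<'E'
from plant import *
import numpy as np, cv2
from scipy.spatial.transform import Rotation as Ro
def cloud(f):
    d=f["range_z"]; v,u=np.indices(d.shape)
    p=np.stack([(u-f["cx"])/f["fx"]*d,(v-f["cy"])/f["fy"]*d,d],-1)
    R=cv2.Rodrigues(np.array(f["rvec"],float))[0]
    w=(p-np.array(f["tvec"]).ravel())@R
    w[d<=0]=np.nan
    return w
def grab(n,s):
    f=grab_frame(n); cv2.imwrite(f"pics/{s}.png",f["pixels"]); np.savez(f"{s}.npz",**{k:np.array(v) for k,v in f.items()}); return f
def load(s): return dict(np.load(f"{s}.npz"))
E
python3 - <<'E'
from h import *
a=grab("scene","s1");b=grab("top","t1")
for f in(a,b):
    print(f["fx"],f["fy"],f["rvec"],f["tvec"])
    w=cloud(f);hs=cv2.cvtColor(f["pixels"],cv2.COLOR_BGR2HSV)
    for n,lo,hi in(("orange",(5,150,100),(16,255,255)),("yellow",(20,120,100),(35,255,255))):
        m=cv2.inRange(hs,lo,hi);k,l,st,c=cv2.connectedComponentsWithStats(m)
        for i in range(1,k):
            if st[i,4]>40:
                q=w[l==i];print(n,st[i],c[i].round(),np.nanmedian(q,0).round(3),np.nanmin(q,0).round(3),np.nanmax(q,0).round(3))
print(state())
E
```

```text
409.4346942932258 409.4346942932258 [ 1.75394185  1.87603267 -0.68715807] [-0.05463691 -0.34041029  1.46656996]
orange [158 171  17   7  64] [167. 174.] [ 0.509 -0.191  0.189] [ 0.5   -0.212  0.187] [ 0.52  -0.172  0.193]
orange [290 270  17  28  89] [295. 284.] [0.754 0.132 0.122] [ 0.643  0.124 -0.001] [0.784 0.159 0.129]
orange [302 277  19  11 125] [311. 281.] [0.749 0.169 0.129] [0.739 0.149 0.126] [0.761 0.188 0.133]
yellow [35  7 13  4 46] [41.  8.] [-0.429 -0.943  0.157] [-0.451 -0.975  0.141] [-0.421 -0.918  0.166]
yellow [83  8 13  5 48] [89. 10.] [-0.429 -0.747  0.158] [-0.442 -0.773  0.144] [-0.42  -0.724  0.166]
yellow [407  20  14   4  47] [414.  21.] [-0.43   0.55   0.159] [-0.466  0.526  0.135] [-0.418  0.574  0.167]
yellow [459  21  14   5  51] [465.  23.] [-0.429  0.747  0.159] [-0.466  0.725  0.135] [-0.421  0.776  0.167]
yellow [152 152  36  38 652] [169. 174.] [ 0.518 -0.182  0.189] [ 0.224 -0.338  0.001] [ 0.553 -0.143  0.25 ]
yellow [290 261  42  44 902] [312. 285.] [0.763 0.171 0.129] [0.7   0.125 0.117] [0.805 0.212 0.19 ]
420.07969897002926 420.0796989700292
[... 515 characters left out ...]
joint_pos': array([ 1.15501436e+00,  5.33068355e-02,  1.61416593e+00,  2.10378844e-07,
        1.47601478e+00, -1.19009914e-01]), 'joint_vel': array([-0.00067094, -0.00140962, -0.00363182, -0.00047652, -0.00015004,
       -0.00013242]), 'joint_efforts': array([-9.16715271e-05, -3.94903672e+01, -3.71362853e+01, -1.25310066e-04,
        3.90861591e-03, -6.75227767e-06]), 'tool_pos': array([0.18253083, 0.59711855, 0.21197057]), 'tool_rot': array([-2.50435483e-04,  1.47842033e-01,  9.89010534e-01, -9.13746509e-04]), 'contact_force': array([-0.96259533, -0.35380328, -0.67852814]), 'ft_torque': array([-0.0098471 ,  0.06793719,  0.00487319]), 'grasp_force': 0.0, 'gripper_width': 1.0004638348385568}
```

View pics/s1.png

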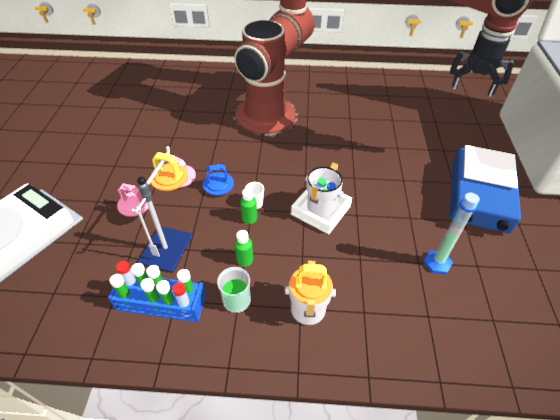

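View pics/t1.png

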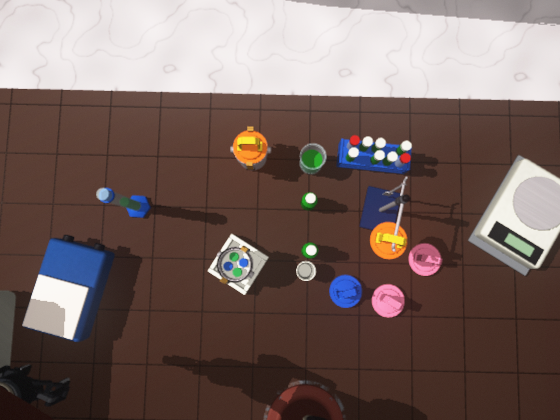

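The top view shows two orange lids: (387,241), hanging on the hook stand, and (250,148), already on the closed bucket. In the scene view they are at (169,170) and (312,285). The lid meant is the one at (387,241), because it hangs from the hook arm. The pink (425,260 and 388,300) and blue (345,291) ones are look-alikes. The open bucket is at (236,265). Next I'll confirm with a crop and measure.

Run:
```python
from h import *
f=load("t1");w=cloud(f);im=f["pixels"];hs=cv2.cvtColor(im,cv2.COLOR_BGR2HSV)
cr=lambda i,x,y,s=100:cv2.resize(i[y:y+s,x:x+s],(390,390),interpolation=cv2.INTER_CUBIC)
cv2.imwrite("pics/crop1.png",np.hstack([cr(im,340,165),cr(im,190,220)]))
V,U=np.indices(w.shape[:2])
def ray(u,v,z):
    R=cv2.Rodrigues(f["rvec"])[0];C=-R.T@f["tvec"].ravel()
    d=R.T@np.array([(u-f["cx"])/f["fx"],(v-f["cy"])/f["fy"],1]);return C+d*(z-C[2])/d[2]
# bow crown
m=cv2.inRange(hs,(20,120,100),(35,255,255))>0
m&=(U>365)&(U<415)&(V>220)&(V<260)
s=m&(w[...,2]>0.235);p=w[s];print("bow n",len(p),p.mean(0),np.percentile(p[:,2],[5,50,95]))
r=cv2.minAreaRect(np.argwhere(m)[:,::-1].astype(np.float32));b=cv2.boxPoints(r)
print("bow rect world",[ray(*q,0.243).round(4) for q in b],ray(*r[0],.246))
pc=p[:,:2]-p[:,:2].mean(0);e,v=np.linalg.eigh(pc.T@pc);print("bow long dir",np.degrees(np.arctan2(*v[::-1,1])), np.ptp(pc@v,axis=0))
# orange flange
om=cv2.inRange(hs,(5,150,100),(35,255,255));om[:,:360]=0
c=max(cv2.findContours(om,0,2)[0],key=cv2.contourArea);(x,y),rr=cv2.minEnclosingCircle(c);print("flange",x,y,rr,ray(x,y,.18),rr*2/f["fx"]*1.0)
# hook arm
sat=hs[...,1]
a=(w[...,2]>0.225)&(w[...,2]<0.275)&(U>370)&(U<420)&(V>170)&(V<262)&~m
p=w[a];print("arm pts",len(p))
for q,u,vv in sorted(zip(p.round(3).tolist(),U[a],V[a]))[::4]:print(q,u,vv,end=";")
# bucket
for lo,hi in((.118,.131),(.136,.148)):
    s=(w[...,2]>lo)&(w[...,2]<hi)&(U>200)&(U<275)&(V>225)&(V<300)
    p=w[s];print("\nbkt",len(p),p.mean(0),p.min(0),p.max(0))
    if len(p): print(cv2.minEnclosingCircle(p[:,:2].astype(np.float32)))
    if lo>.13: print(p.round(3).tolist())
for n,x,y in(("pink1",425,265),("pink2",388,305),("blue",345,295)):print(n,np.nanmax(w[y-15:y+15,x-15:x+15,2]),ray(x,y,.1))
```

```text
bow n 170 [ 0.50798388 -0.18718268  0.24468079] [0.23714982 0.24540775 0.24898262]
bow rect world [array([ 0.5006, -0.1426,  0.243 ]), array([ 0.5271, -0.1488,  0.243 ]), array([ 0.5126, -0.2163,  0.243 ]), array([ 0.4862, -0.2099,  0.243 ])] [ 0.50646038 -0.17861242  0.246     ]
bow long dir 77.55583311035782 [0.01824844 0.05490877]
flange 388.1363525390625 240.5 19.59360122680664 [ 0.50685991 -0.19026095  0.18      ] 0.09328516124367416
arm pts 259
[0.48, -0.185, 0.254] 394 251;[0.482, -0.184, 0.25] 393 250;[0.484, -0.181, 0.244] 391 249;[0.487, -0.182, 0.246] 392 248;[0.489, -0.184, 0.24] 392 247;[0.492, -0.184, 0.239] 392 246;[0.494, -0.189, 0.239] 394 245;[0.495, -0.213, 0.237] 404 245;[0.497, -0.217, 0.232] 405 244;[0.499, -0.184, 0.24] 392 243;[0.503, -0.168, 0.247] 386 241;[0.503, -0.164, 0.225] 382 241;[0.518, -0.189, 0.238] 394 235;[0.522, -0.193, 0.24] 396 233;[0.524, -0.188, 0.241] 394 232;[0.527, -0.196, 0.239] 397 231;[0.529, -0.196, 0.24] 397 230;[0.532, -0.194, 0.237] 396 229;[0.534, -0.194, 0.239] 396 228;[0.536, -0.191, 0.24] 395 227;[0.539, -0.194, 0.24] 396 226;[0
[... 2212 characters left out ...]
.225, 0.137], [0.4, 0.227, 0.141], [0.4, 0.223, 0.138], [0.398, 0.229, 0.144], [0.398, 0.227, 0.145], [0.398, 0.225, 0.14], [0.398, 0.222, 0.138], [0.398, 0.22, 0.136], [0.398, 0.217, 0.137], [0.398, 0.215, 0.138], [0.395, 0.23, 0.141], [0.395, 0.227, 0.14], [0.396, 0.224, 0.145], [0.396, 0.222, 0.142], [0.396, 0.219, 0.143], [0.395, 0.217, 0.139], [0.393, 0.224, 0.141], [0.393, 0.222, 0.142], [0.393, 0.219, 0.141], [0.393, 0.217, 0.14], [0.391, 0.221, 0.145], [0.391, 0.219, 0.144], [0.391, 0.217, 0.142]]
pink1 0.0904997759309431 [ 0.44737265 -0.30890635  0.1       ]
pink2 0.09117194917863461 [ 0.34025652 -0.20999233  0.1       ]
blue 0.09152539407160189 [ 0.36371064 -0.0962638   0.1       ]
```

View pics/crop1.png

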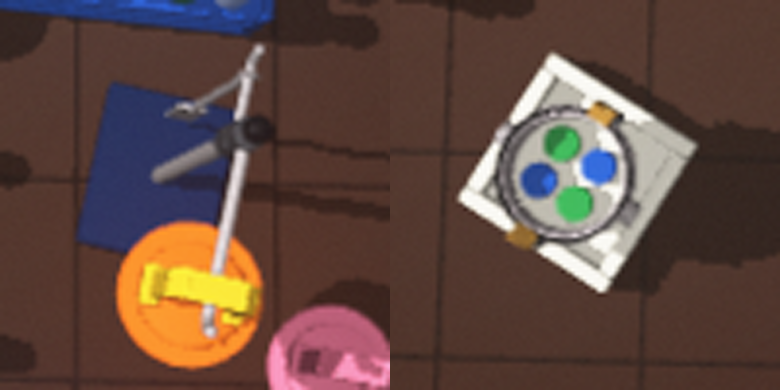

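The crop confirms it. The orange lid with the yellow bow hangs on the hook arm at (190,285), with the tip at (208,325). On the right is the open bucket centred at about (567,170), with bronze catches at (602,113) and (520,237). I'll go over the bucket for a closer look on the way.

```bash
cat >> h.py <<'E'
def delta(pos,yaw):
    s=state();q=s["tool_rot"];R=Ro.from_quat([q[1],q[2],q[3],q[0]])
    y=np.array([np.cos(yaw),np.sin(yaw),0]);z=np.array([0,0,-1.]);x=np.cross(y,z)
    T=Ro.from_matrix(np.stack([x,y,z],1))
    print("trans cm",(R.inv().apply(np.array(pos)-s["tool_pos"])*100).round(2),"rot",(R.inv()*T).as_rotvec().round(4))
E
python3 -c "
from h import *
delta([.40,.20,.40],np.radians(77.5))"
```

```text
trans cm [-32.41 -31.65 -18.75] rot [-0.0019 -0.0003 -0.0786]
```

>>> send_rows([
  {"translation": [-2,-2,-5],"delta_rot": [0,0,0],"jaw": 8.5},
  {"translation": [-5,-5,-9],"delta_rot": [0,0,0],"jaw": 8.5},
  {"translation": [-8,-8,-13],"delta_rot": [-0.002,0,-0.08],"jaw": 8.5},
  {"translation": [-11,-11,-16],"delta_rot": [-0.002,0,-0.08],"jaw": 8.5},
  {"translation": [-14,-14,-18.7],"delta_rot": [-0.002,0,-0.08],"jaw": 8.5},
  {"translation": [-17,-17,-18.7],"delta_rot": [-0.002,0,-0.08],"jaw": 8.5},
  {"translation": [-20,-20,-18.7],"delta_rot": [-0.002,0,-0.08],"jaw": 8.5},
  {"translation": [-23,-23,-18.7],"delta_rot": [-0.002,0,-0.08],"jaw": 8.5},
])

```text
time: 0.9
tool_pos: [0.3359, 0.3089, 0.4008]
tool_rot: [0.001, 0.108, 0.994, 0.001]
contact_force: [0.6, -0.1, 0.0]
gripper_width: 0.996
grasp_force: 0.0
```

```bash
python3 -c "
from h import *
delta([.40,.20,.40],np.radians(77.5))"
```

```text
trans cm [-8.59 -9.26  0.07] rot [0.0031 0.0013 0.0022]
```

>>> send_rows([
  {"translation": [-4,-4,0],"delta_rot": [0.003,0.001,0],"jaw": 8.5},
  {"translation": [-8,-8.5,0],"delta_rot": [0.003,0.001,0],"jaw": 8.5},
  {"translation": [-8.6,-9.3,0],"delta_rot": [0.003,0.001,0],"jaw": 8.5},
  {"translation": [-8.6,-9.3,0],"delta_rot": [0.003,0.001,0],"jaw": 8.5},
  {"translation": [-8.6,-9.3,0],"delta_rot": [0.003,0.001,0],"jaw": 8.5},
  {"translation": [-8.6,-9.3,0],"delta_rot": [0.003,0.001,0],"jaw": 8.5},
  {"translation": [-8.6,-9.3,0],"delta_rot": [0.003,0.001,0],"jaw": 8.5},
  {"translation": [-8.6,-9.3,0],"delta_rot": [0.003,0.001,0],"jaw": 8.5},
])

```text
time: 1.7
tool_pos: [0.399, 0.202, 0.3999]
tool_rot: [-0.001, 0.107, 0.994, -0.0]
contact_force: [-0.1, -0.0, -0.4]
gripper_width: 0.994
grasp_force: 0.0
```

Run:
```python
from h import *
f=grab("wrist","w1");w=cloud(f)
R=cv2.Rodrigues(np.array(f["rvec"],float))[0];print("cam",-R.T@np.array(f["tvec"]).ravel(),"tcp",state()["tool_pos"])
hs=cv2.cvtColor(f["pixels"],cv2.COLOR_BGR2HSV)
z=w[...,2];near=np.hypot(w[...,0]-.438,w[...,1]-.197)<.07
s=near&(z>.136)&(z<.148);p=w[s];print("catch",len(p),cv2.minEnclosingCircle(p[:,:2].astype(np.float32)) if len(p) else 0)
s=near&(z>.120)&(z<.133);p=w[s];print("rim",len(p),p.mean(0))
if len(p):
    # algebraic circle fit of seal/rim points (inner edge)
    q=p[np.hypot(*(p[:,:2]-[.438,.197]).T)<.050];A=np.c_[2*q[:,:2],np.ones(len(q))];c=np.linalg.lstsq(A,(q[:,:2]**2).sum(1),rcond=None)[0];print("fit",c[:2],np.sqrt(c[2]+c[0]**2+c[1]**2),np.median(q[:,2]))
delta([.508,-.188,.40],np.radians(77.5))
```

```text
cam [0.33223204 0.21579372 0.56121573] tcp [0.39907127 0.2018881  0.39996082]
catch 215 ((0.4386160969734192, 0.19559840857982635), 0.05347568169236183)
rim 1143 [0.43939863 0.1958259  0.12761587]
fit [0.43797743 0.19653841] 0.04296115925140555 0.12855828420069207
trans cm [-1.896e+01 -3.577e+01  1.000e-02] rot [-0.0009 -0.0009  0.0031]
```

View pics/w1.png

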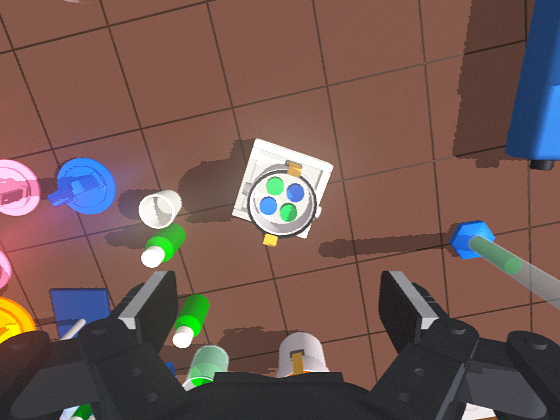

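The wrist view shows the open bucket centred at (282,200), with catches at (294,170) and (270,240). The catch circle radius comes out at 53.5 mm against the given 53 mm, so the axis is at about (0.438, 0.196). Now over the lid.

>>> send_rows([
  {"translation": [-2,-4,0],"delta_rot": [0,0,0],"jaw": 8.5},
  {"translation": [-4,-8,0],"delta_rot": [0,0,0],"jaw": 8.5},
  {"translation": [-6,-12,0],"delta_rot": [0,0,0],"jaw": 8.5},
  {"translation": [-8.5,-16,0],"delta_rot": [0,0,0],"jaw": 8.5},
  {"translation": [-11,-20.5,0],"delta_rot": [0,0,0],"jaw": 8.5},
  {"translation": [-13.5,-25,0],"delta_rot": [0,0,0],"jaw": 8.5},
  {"translation": [-16,-29.5,0],"delta_rot": [0,0,0],"jaw": 8.5},
  {"translation": [-18,-34,0],"delta_rot": [0,0,0],"jaw": 8.5},
])

```text
time: 2.55
tool_pos: [0.5018, -0.1676, 0.4]
tool_rot: [-0.0, 0.108, 0.994, -0.0]
contact_force: [1.1, 0.1, 0.4]
gripper_width: 0.997
grasp_force: 0.0
```

>>> send_rows([
  {"translation": [-1,-1.8,0],"delta_rot": [0,0,0],"jaw": 8.5},
  {"translation": [-1,-1.8,0],"delta_rot": [0,0,0],"jaw": 8.5},
  {"translation": [-1,-1.8,0],"delta_rot": [0,0,0],"jaw": 8.5},
  {"translation": [-1,-1.8,0],"delta_rot": [0,0,0],"jaw": 8.5},
  {"translation": [-1,-1.8,0],"delta_rot": [0,0,0],"jaw": 8.5},
  {"translation": [-1,-1.8,0],"delta_rot": [0,0,0],"jaw": 8.5},
  {"translation": [-1,-1.8,0],"delta_rot": [0,0,0],"jaw": 8.5},
  {"translation": [-1,-1.8,0],"delta_rot": [0,0,0],"jaw": 8.5},
])

```text
time: 3.35
tool_pos: [0.5072, -0.1854, 0.4002]
tool_rot: [-0.0, 0.108, 0.994, -0.0]
contact_force: [-1.1, 0.4, 0.4]
gripper_width: 0.991
grasp_force: 0.0
```

Run:
```python
from h import *
f=grab("wrist","w2");w=cloud(f);hs=cv2.cvtColor(f["pixels"],cv2.COLOR_BGR2HSV)
near=np.hypot(w[...,0]-.508,w[...,1]+.188)<.06
y=(cv2.inRange(hs,(20,120,80),(35,255,255))>0)&near
for lo in(.238,.2):
    s=y&(w[...,2]>lo);p=w[s];pc=p[:,:2]-p[:,:2].mean(0);e,v=np.linalg.eigh(pc.T@pc)
    r=cv2.minAreaRect(p[:,:2].astype(np.float32));print("bow",len(p),p.mean(0),np.degrees(np.arctan2(*v[::-1,1])),r,np.percentile(p[:,2],[5,50,95]))
o=near&(cv2.inRange(hs,(4,120,80),(17,255,255))>0)&(w[...,2]>.172)&(w[...,2]<.184);p=w[o][:,:2].astype(np.float32);print("flange",cv2.minEnclosingCircle(p),np.median(w[o][:,2]))
delta([.508,-.188,.40],np.radians(77.5))
```

```text
bow 1004 [ 0.50815796 -0.19053581  0.2451117 ] 78.20594198868638 ((0.5085503458976746, -0.19129806756973267), (0.05126764997839928, 0.018343988806009293), 77.99017333984375) [0.23963553 0.24589251 0.24739771]
bow 1178 [ 0.50763797 -0.19030779  0.24252536] 77.86750911293828 ((0.5086232423782349, -0.19079478085041046), (0.05498717725276947, 0.01840580441057682), 77.97833251953125) [0.22641171 0.24567467 0.24731633]
flange ((0.5088251829147339, -0.19093641638755798), 0.04618062451481819) 0.1802667861000126
trans cm [-0.13 -0.23  0.02] rot [-0.001  -0.0007  0.0018]
```

View pics/w2.png

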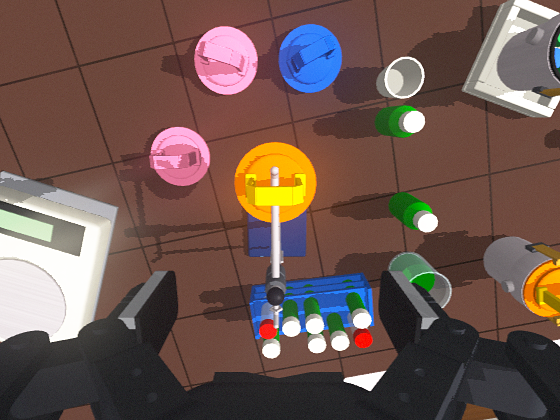

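The wrist view shows the orange lid at (275,182) with its bow square across the hook arm, and the tip at (275,170). Bow centre is (0.5086, −0.191), yaw 78°, top at 0.246, all as expected. The flange diameter measures 92.4 mm, which fits the given 92.

```bash
python3 -c "
from h import *
delta([.5086,-.191,.220],np.radians(78))"
```

```text
trans cm [-0.27 -0.49 18.02] rot [-0.001  -0.0007 -0.0069]
```

>>> send_rows([
  {"translation": [-0.3,-0.5,2],"delta_rot": [-0.001,-0.001,-0.007],"jaw": 8.5},
  {"translation": [-0.3,-0.5,4],"delta_rot": [-0.001,-0.001,-0.007],"jaw": 8.5},
  {"translation": [-0.3,-0.5,6],"delta_rot": [-0.001,-0.001,-0.007],"jaw": 8.5},
  {"translation": [-0.3,-0.5,8],"delta_rot": [-0.001,-0.001,-0.007],"jaw": 8.5},
  {"translation": [-0.3,-0.5,9.5],"delta_rot": [-0.001,-0.001,-0.007],"jaw": 8.5},
  {"translation": [-0.3,-0.5,10],"delta_rot": [-0.001,-0.001,-0.007],"jaw": 8.5},
  {"translation": [-0.3,-0.5,10],"delta_rot": [-0.001,-0.001,-0.007],"jaw": 8.5},
  {"translation": [-0.3,-0.5,10],"delta_rot": [-0.001,-0.001,-0.007],"jaw": 8.5},
])

```text
time: 4.2
tool_pos: [0.5094, -0.1916, 0.3013]
tool_rot: [0.001, 0.105, 0.995, -0.0]
contact_force: [0.3, -0.1, -0.6]
gripper_width: 0.994
grasp_force: 0.0
```

```bash
python3 -c "
from h import *
delta([.5086,-.191,.220],np.radians(78))"
```

```text
trans cm [0.1  0.05 8.13] rot [-0.0005  0.0016 -0.0004]
```

>>> send_rows([
  {"translation": [0.05,0.05,2],"delta_rot": [0,0,0],"jaw": 8.5},
  {"translation": [0.05,0.05,4],"delta_rot": [0,0,0],"jaw": 8.5},
  {"translation": [0.05,0.05,6],"delta_rot": [0,0,0],"jaw": 8.5},
  {"translation": [0.05,0.05,7.5],"delta_rot": [0,0,0],"jaw": 8.5},
  {"translation": [0.05,0.05,8.1],"delta_rot": [0,0,0],"jaw": 8.5},
  {"translation": [0.05,0.05,8.1],"delta_rot": [0,0,0],"jaw": 8.5},
  {"translation": [0.05,0.05,8.1],"delta_rot": [0,0,0],"jaw": 8.5},
  {"translation": [0.05,0.05,8.1],"delta_rot": [0,0,0],"jaw": 7.5},
])

```text
time: 5.0
tool_pos: [0.5093, -0.1912, 0.2206]
tool_rot: [0.001, 0.105, 0.995, -0.0]
contact_force: [-0.8, -0.2, 0.2]
gripper_width: 0.881
grasp_force: 0.0
```

>>> send_rows([
  {"translation": [0,0,0],"delta_rot": [0,0,0],"jaw": 6.5},
  {"translation": [0,0,0],"delta_rot": [0,0,0],"jaw": 6},
  {"translation": [0,0,0],"delta_rot": [0,0,0],"jaw": 5.6},
  {"translation": [0,0,0],"delta_rot": [0,0,0],"jaw": 5},
  {"translation": [0,0,0],"delta_rot": [0,0,0],"jaw": 4.5},
  {"translation": [0,0,0],"delta_rot": [0,0,0],"jaw": 4},
  {"translation": [0,0,0],"delta_rot": [0,0,0],"jaw": 4},
  {"translation": [0,0,0],"delta_rot": [0,0,0],"jaw": 4},
])

```text
time: 5.8
tool_pos: [0.5089, -0.191, 0.2198]
tool_rot: [0.001, 0.105, 0.995, -0.0]
contact_force: [-0.7, 0.0, 4.6]
gripper_width: 0.491
grasp_force: 47.2
```

The opening reads 42 mm where I expected 56, so I'll check before lifting.

Run:
```python
from h import *
s=state();print(s["gripper_width"],s["grasp_force"],s["contact_force"],s["ft_torque"])
a=grab("scene","s2")["pixels"];b=grab("wrist","w3")["pixels"]
x=cv2.resize(a[110:210,115:215],(400,400),interpolation=cv2.INTER_CUBIC)
cv2.imwrite("pics/crop2.png",np.hstack([x,cv2.resize(b,(400,400))]))
```

```text
0.491215015588901 47.23284663632512 [-7.41247980e-01  1.46811112e-03  4.55519861e+00] [ 0.07109102  0.1352226  -0.00690258]
```

View pics/crop2.png

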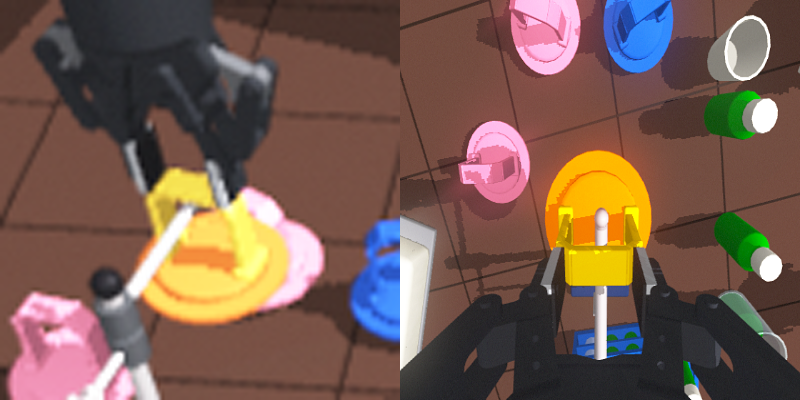

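The crop shows the pads on the bow's sloping shoulders (about 590,255 on the wrist side), above the parallel part of the legs. I'll open, go 10 mm lower and grip again.

>>> send_rows([
  {"translation": [0,0,0],"delta_rot": [0,0,0],"jaw": 6},
  {"translation": [0,0,0],"delta_rot": [0,0,0],"jaw": 7.5},
  {"translation": [0,0,0],"delta_rot": [0,0,0],"jaw": 8.5},
  {"translation": [0,0,0],"delta_rot": [0,0,0],"jaw": 8.5},
  {"translation": [0,0,0],"delta_rot": [0,0,0],"jaw": 8.5},
  {"translation": [0,0,0.4],"delta_rot": [0,0,0],"jaw": 8.5},
  {"translation": [0,0,1],"delta_rot": [0,0,0],"jaw": 8.5},
  {"translation": [0,0,1],"delta_rot": [0,0,0],"jaw": 8.5},
])

```text
time: 6.7
tool_pos: [0.5079, -0.1904, 0.2076]
tool_rot: [-0.001, 0.105, 0.995, 0.0]
contact_force: [0.5, -0.3, -0.5]
gripper_width: 0.998
grasp_force: 0.0
```

Run:
```python
from h import *
f=grab("wrist","w4");w=cloud(f);hs=cv2.cvtColor(f["pixels"],cv2.COLOR_BGR2HSV)
near=np.hypot(w[...,0]-.508,w[...,1]+.188)<.06
y=(cv2.inRange(hs,(20,120,80),(35,255,255))>0)&near
s=y&(w[...,2]>.236);p=w[s];print(len(p),p.mean(0),cv2.minAreaRect(p[:,:2].astype(np.float32)),np.percentile(p[:,2],[5,50,95]))
g=np.hypot(w[...,0]-.508,w[...,1]+.19)<.07
q=w[g&~y&(hs[...,1]<90)&(w[...,2]>.19)&(w[...,2]<.24)];t=np.array([np.cos(np.radians(78)),np.sin(np.radians(78))])
d=(q[:,:2]-[.5089,-.191])@t
for sd in(1,-1):
    k=q[d*sd>.03];print(sd,len(k),k.min(0) if len(k) else 0)
print(state()["tool_pos"],state()["contact_force"])
delta([.5086,-.191,.210],np.radians(78))
```

```text
5580 [ 0.50720339 -0.19121182  0.24461872] ((0.5086300373077393, -0.1913096010684967), (0.05419548228383064, 0.019273120909929276), 77.58621978759766) [0.2381011  0.24582497 0.24712228]
1 1 [ 0.51941915 -0.15046506  0.2394714 ]
-1 21 [ 0.49414411 -0.2352654   0.23865954]
[ 0.50811967 -0.19054494  0.20806515] [-0.43865632  0.35274417 -0.6127502 ]
trans cm [-0.06 -0.03 -0.19] rot [ 0.0005 -0.0016 -0.0004]
```

>>> send_rows([
  {"translation": [-0.05,0,0],"delta_rot": [0,0,0],"jaw": 7.5},
  {"translation": [-0.05,0,0],"delta_rot": [0,0,0],"jaw": 6.5},
  {"translation": [-0.05,0,0],"delta_rot": [0,0,0],"jaw": 6},
  {"translation": [-0.05,0,0],"delta_rot": [0,0,0],"jaw": 5.6},
  {"translation": [-0.05,0,0],"delta_rot": [0,0,0],"jaw": 5.0},
  {"translation": [-0.05,0,0],"delta_rot": [0,0,0],"jaw": 4.5},
  {"translation": [-0.05,0,0],"delta_rot": [0,0,0],"jaw": 4.5},
  {"translation": [-0.05,0,0],"delta_rot": [0,0,0],"jaw": 4.5},
])

```text
time: 7.55
tool_pos: [0.5095, -0.1911, 0.21]
tool_rot: [0.001, 0.105, 0.995, -0.0]
contact_force: [-1.0, 0.8, 5.3]
gripper_width: 0.622
grasp_force: 62.5
```

>>> send_rows([
  {"translation": [0,0,-0.3],"delta_rot": [0,0,0],"jaw": 4},
  {"translation": [0,0,-0.8],"delta_rot": [0,0,0],"jaw": 4},
  {"translation": [0,0,-1.3],"delta_rot": [0,0,0],"jaw": 4},
  {"translation": [0,0,-1.9],"delta_rot": [0,0,0],"jaw": 4},
  {"translation": [0,0,-2.5],"delta_rot": [0,0,0],"jaw": 4},
  {"translation": [0,0,-3.1],"delta_rot": [0,0,0],"jaw": 4},
  {"translation": [0,0,-3.6],"delta_rot": [0,0,0],"jaw": 4},
  {"translation": [0,0,-4],"delta_rot": [0,0,0],"jaw": 4},
])

```text
time: 8.35
tool_pos: [0.5092, -0.191, 0.2498]
tool_rot: [0.0, 0.105, 0.995, -0.0]
contact_force: [0.0, -0.3, -1.0]
gripper_width: 0.62
grasp_force: 62.9
```

```bash
cat > m.py <<'E'
from h import *
def lid(s,zlo):
    st=state();f=grab("wrist",s);w=cloud(f);hs=cv2.cvtColor(f["pixels"],cv2.COLOR_BGR2HSV);t=st["tool_pos"]
    near=np.hypot(w[...,0]-t[0],w[...,1]-t[1])<.07
    y=(cv2.inRange(hs,(20,120,80),(35,255,255))>0)&near
    p=w[y];top=np.nanpercentile(p[:,2],90);p=p[p[:,2]>top-.006]
    r=cv2.minAreaRect(p[:,:2].astype(np.float32));print("tcp",t,"w",st["gripper_width"],st["grasp_force"],st["contact_force"])
    print("bow",len(p),r,"top",np.percentile(p[:,2],[50,95]))
    o=near&(cv2.inRange(hs,(4,120,80),(17,255,255))>0)&(abs(w[...,2]-top+.066)<.006);p=w[o]
    if len(p)>20:
        print("flange",len(p),cv2.minEnclosingCircle(p[:,:2].astype(np.float32)),np.median(p[:,2]))
        A=np.c_[p[:,:2]-p[:,:2].mean(0),np.ones(len(p))];print("tilt",np.linalg.lstsq(A,p[:,2],rcond=None)[0])
    return st
if __name__=="__main__":
    import sys; lid(sys.argv[1],0)
E
python3 m.py w5
```

```text
tcp [ 0.50921947 -0.19095605  0.24983755] w 0.6202987818594984 62.904333751648664 [ 0.0498145  -0.31007803 -1.01748537]
bow 4795 ((0.5086368918418884, -0.19205814599990845), (0.047363393008708954, 0.019055353477597237), 77.92230987548828) top [0.28569628 0.2868423 ]
flange 1548 ((0.5087469220161438, -0.19214126467704773), 0.04616915062069893) 0.22027337913770725
tilt [0.07919768 0.07948604 0.22116362]
```

Lid is held level (bow top to flange top 66 mm, as given). I'll lower 1 cm to sit midway in the free window (tip below the crown, dome below the arm), then leave along the tool's +x, which is the stand's −x.

>>> send_rows([
  {"translation": [0,0,0.5],"delta_rot": [0,0,0],"jaw": 4},
  {"translation": [0,0,1],"delta_rot": [0,0,0],"jaw": 4},
  {"translation": [1,0,1],"delta_rot": [0,0,0],"jaw": 4},
  {"translation": [2.5,0,1],"delta_rot": [0,0,0],"jaw": 4},
  {"translation": [4.5,0,1],"delta_rot": [0,0,0],"jaw": 4},
  {"translation": [6.5,0,1],"delta_rot": [0,0,0],"jaw": 4},
  {"translation": [8.5,0,1],"delta_rot": [0,0,0],"jaw": 4},
  {"translation": [9.5,0,1],"delta_rot": [0,0,0],"jaw": 4},
])

```text
time: 9.2
tool_pos: [0.4145, -0.1706, 0.2386]
tool_rot: [-0.0, 0.105, 0.994, 0.0]
contact_force: [-0.2, -0.1, -1.3]
gripper_width: 0.618
grasp_force: 63.0
```

```bash
python3 -c "
from h import *
print(state()['tool_pos'],state()['contact_force'])
delta([.438,.196,.26],np.radians(78))"
```

```text
[ 0.41453152 -0.17059567  0.23856724] [-0.19747735 -0.09621224 -1.26347689]
trans cm [ 5.35 36.34 -2.14] rot [ 0.0001 -0.0007 -0.0007]
```

>>> send_rows([
  {"translation": [0,2,-2.5],"delta_rot": [0,0,0],"jaw": 4},
  {"translation": [0.5,5,-4],"delta_rot": [0,0,0],"jaw": 4},
  {"translation": [1,9,-4],"delta_rot": [0,0,0],"jaw": 4},
  {"translation": [2,13.5,-4],"delta_rot": [0,0,0],"jaw": 4},
  {"translation": [3,18,-4],"delta_rot": [0,0,0],"jaw": 4},
  {"translation": [3.5,22.5,-4],"delta_rot": [0,0,0],"jaw": 4},
  {"translation": [4,26.5,-4],"delta_rot": [0,0,0],"jaw": 4},
  {"translation": [4.5,30,-4],"delta_rot": [0,0,0],"jaw": 4},
])

```text
time: 10.0
tool_pos: [0.4342, 0.1337, 0.279]
tool_rot: [0.0, 0.104, 0.995, 0.0]
contact_force: [0.4, -0.7, -1.6]
gripper_width: 0.619
grasp_force: 63.4
```

>>> send_rows([
  {"translation": [0.5,3,0],"delta_rot": [0,0,0],"jaw": 4},
  {"translation": [0.9,5,0],"delta_rot": [0,0,0],"jaw": 4},
  {"translation": [0.9,6.3,0],"delta_rot": [0,0,0],"jaw": 4},
  {"translation": [0.9,6.3,0.7],"delta_rot": [0,0,0],"jaw": 4},
  {"translation": [0.9,6.3,1.5],"delta_rot": [0,0,0],"jaw": 4},
  {"translation": [0.9,6.3,1.8],"delta_rot": [0,0,0],"jaw": 4},
  {"translation": [0.9,6.3,1.8],"delta_rot": [0,0,0],"jaw": 4},
  {"translation": [0.9,6.3,1.8],"delta_rot": [0,0,0],"jaw": 4},
])

```text
time: 10.8
tool_pos: [0.439, 0.1945, 0.261]
tool_rot: [-0.0, 0.105, 0.994, -0.0]
contact_force: [0.1, 0.1, -1.3]
gripper_width: 0.619
grasp_force: 63.4
```

Run:
```python
from m import *
lid("w6",0)
# level check: flange top vs tilt from scene-independent robust plane on the flange annulus
f=load("w6");w=cloud(f);hs=cv2.cvtColor(f["pixels"],cv2.COLOR_BGR2HSV);t=state()["tool_pos"]
r=np.hypot(w[...,0]-t[0],w[...,1]-t[1])
p=w[(cv2.inRange(hs,(4,120,80),(17,255,255))>0)&(r>.037)&(r<.045)&(abs(w[...,2]-t[2]+.030)<.012)]
for _ in range(5):
    A=np.c_[p[:,:2]-t[:2],np.ones(len(p))];c=np.linalg.lstsq(A,p[:,2],rcond=None)[0];p=p[abs(A@c-p[:,2])<.0025]
print("annulus",len(p),c)
delta([.438,.196,.205],np.radians(78))
```

```text
tcp [0.43899702 0.1945047  0.26099569] w 0.6185616975258662 63.44025257974863 [ 0.05905334  0.07848291 -1.31838717]
bow 4836 ((0.4383232295513153, 0.19351674616336823), (0.04758297652006149, 0.019411977380514145), 77.25760650634766) top [0.29685737 0.29795971]
flange 1326 ((0.4267532229423523, 0.188609778881073), 0.04396678879857063) 0.23134138363840853
tilt [0.08351193 0.07447451 0.23202856]
annulus 601 [-0.00303317 -0.00700231  0.23086644]
trans cm [0.14 0.11 5.63] rot [ 0.0001  0.0005 -0.0013]
```

The lid is level (under 0.5°) and 2.5 mm off the bucket axis. I'll correct that and go down to just above the catches (TCP at about 0.178).

>>> send_rows([
  {"translation": [0.08,0.25,1],"delta_rot": [0,0,0],"jaw": 4},
  {"translation": [0.08,0.25,2.5],"delta_rot": [0,0,0],"jaw": 4},
  {"translation": [0.08,0.25,4],"delta_rot": [0,0,0],"jaw": 4},
  {"translation": [0.08,0.25,5.5],"delta_rot": [0,0,0],"jaw": 4},
  {"translation": [0.08,0.25,6.8],"delta_rot": [0,0,0],"jaw": 4},
  {"translation": [0.08,0.25,7.7],"delta_rot": [0,0,0],"jaw": 4},
  {"translation": [0.08,0.25,8.2],"delta_rot": [0,0,0],"jaw": 4},
  {"translation": [0.08,0.25,8.2],"delta_rot": [0,0,0],"jaw": 4},
])

```text
time: 11.65
tool_pos: [0.4383, 0.1977, 0.1782]
tool_rot: [-0.001, 0.105, 0.995, -0.0]
contact_force: [-0.3, -0.4, -1.4]
gripper_width: 0.625
grasp_force: 63.4
```

Run:
```python
from m import *
lid("w7",0)
f=load("w7");w=cloud(f);hs=cv2.cvtColor(f["pixels"],cv2.COLOR_BGR2HSV)
c=(cv2.inRange(hs,(8,80,60),(24,255,230))>0)&(w[...,2]>.134)&(w[...,2]<.15)
d=np.hypot(w[...,0]-.438,w[...,1]-.196);print("catch",(c&(d<.06)&(d>.04)).sum())
delta([.4387,.197,.178],np.radians(78))
s=load("w7")["pixels"];a=grab("scene","s3")["pixels"]
cv2.imwrite("pics/crop3.png",np.hstack([cv2.resize(s,(400,300)),cv2.resize(a[130:230,255:388],(400,300),interpolation=cv2.INTER_CUBIC)]))
```

```text
tcp [0.43831971 0.19768269 0.17823879] w 0.6245992288827902 63.434855695813894 [-0.29884039 -0.41853508 -1.44053656]
bow 4816 ((0.43773722648620605, 0.19671139121055603), (0.048085033893585205, 0.019243652001023293), 77.63054656982422) top [0.21411372 0.21520399]
flange 1488 ((0.4383919835090637, 0.19495069980621338), 0.05348724126815796) 0.1484711078114008
tilt [0.10494569 0.02279891 0.1486276 ]
catch 321
trans cm [-0.01 -0.08  0.11] rot [-0.      0.0001 -0.0004]
```

View pics/crop3.png

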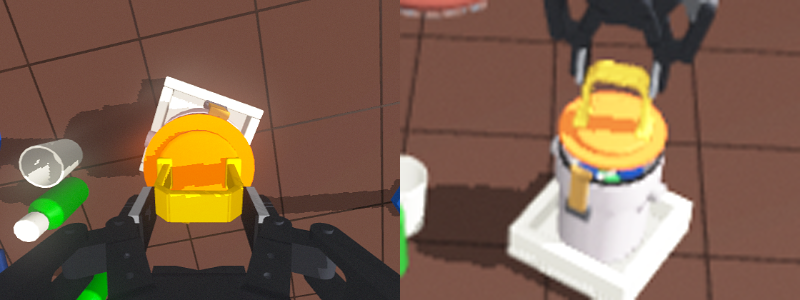

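The lid (200,155 left; 612,130 right) sits centred over the bucket, plug above the mouth, both catches outside the flange. Start pressing.

>>> send_rows([
  {"translation": [0,-0.1,0.2],"delta_rot": [0,0,0],"jaw": 4},
  {"translation": [0,-0.1,0.4],"delta_rot": [0,0,0],"jaw": 4},
  {"translation": [0,-0.1,0.55],"delta_rot": [0,0,0],"jaw": 4},
  {"translation": [0,-0.1,0.65],"delta_rot": [0,0,0],"jaw": 4},
  {"translation": [0,-0.1,0.75],"delta_rot": [0,0,0],"jaw": 4},
  {"translation": [0,-0.1,0.8],"delta_rot": [0,0,0],"jaw": 4},
  {"translation": [0,-0.1,0.85],"delta_rot": [0,0,0],"jaw": 4},
  {"translation": [0,-0.1,0.85],"delta_rot": [0,0,0],"jaw": 4},
])

```text
time: 12.55
tool_pos: [0.4391, 0.197, 0.1715]
tool_rot: [0.001, 0.105, 0.995, 0.0]
contact_force: [1.6, 0.9, 4.7]
gripper_width: 0.622
grasp_force: 64.2
```

>>> send_rows([
  {"translation": [0,0,0.1],"delta_rot": [0,0,0],"jaw": 4},
  {"translation": [0,0,0.2],"delta_rot": [0,0,0],"jaw": 4},
  {"translation": [0,0,0.3],"delta_rot": [0,0,0],"jaw": 4},
  {"translation": [0,0,0.4],"delta_rot": [0,0,0],"jaw": 4},
  {"translation": [0,0,0.5],"delta_rot": [0,0,0],"jaw": 4},
  {"translation": [0,0,0.6],"delta_rot": [0,0,0],"jaw": 4},
  {"translation": [0,0,0.7],"delta_rot": [0,0,0],"jaw": 4},
  {"translation": [0,0,0.7],"delta_rot": [0,0,0],"jaw": 4},
])

```text
time: 13.35
tool_pos: [0.4386, 0.197, 0.1634]
tool_rot: [0.0, 0.105, 0.995, 0.0]
contact_force: [1.7, 0.2, -0.1]
gripper_width: 0.617
grasp_force: 63.6
```

>>> send_rows([
  {"translation": [0,0,0.1],"delta_rot": [0,0,0],"jaw": 4},
  {"translation": [0,0,0.2],"delta_rot": [0,0,0],"jaw": 4},
  {"translation": [0,0,0.3],"delta_rot": [0,0,0],"jaw": 4},
  {"translation": [0,0,0.4],"delta_rot": [0,0,0],"jaw": 4},
  {"translation": [0,0,0.5],"delta_rot": [0,0,0],"jaw": 4},
  {"translation": [0,0,0.6],"delta_rot": [0,0,0],"jaw": 4},
  {"translation": [0,0,0.7],"delta_rot": [0,0,0],"jaw": 4},
  {"translation": [0,0,0.7],"delta_rot": [0,0,0],"jaw": 4},
])

```text
time: 14.15
tool_pos: [0.4389, 0.1969, 0.1592]
tool_rot: [0.001, 0.105, 0.995, 0.0]
contact_force: [-4.9, -1.3, 13.3]
gripper_width: 0.621
grasp_force: 67.5
```

```bash
python3 m.py w8
```

```text
tcp [0.43892003 0.19694686 0.15915136] w 0.62132112179581 67.45237687602639 [-4.9470972  -1.28064776 13.28416972]
bow 4829 ((0.4382660686969757, 0.19597160816192627), (0.047242119908332825, 0.019461432471871376), 77.67680358886719) top [0.1950911  0.19617659]
flange 1579 ((0.4389457404613495, 0.19614781439304352), 0.05361289530992508) 0.12961967508400016
tilt [0.09251134 0.07232435 0.13029893]
```

Bow top at 0.195, so the flange is on the rim, with force at 14.7 N net. I'll push a bit further for margin and check it stays.

>>> send_rows([
  {"translation": [0,0,0.1],"delta_rot": [0,0,0],"jaw": 4},
  {"translation": [0,0,0.2],"delta_rot": [0,0,0],"jaw": 4},
  {"translation": [0,0,0.3],"delta_rot": [0,0,0],"jaw": 4},
  {"translation": [0,0,0.35],"delta_rot": [0,0,0],"jaw": 4},
  {"translation": [0,0,0.35],"delta_rot": [0,0,0],"jaw": 4},
  {"translation": [0,0,0.35],"delta_rot": [0,0,0],"jaw": 4},
  {"translation": [0,0,0.35],"delta_rot": [0,0,0],"jaw": 4},
  {"translation": [0,0,0.35],"delta_rot": [0,0,0],"jaw": 4},
])

```text
time: 15.0
tool_pos: [0.4399, 0.1972, 0.159]
tool_rot: [0.002, 0.105, 0.995, 0.0]
contact_force: [-10.4, -2.1, 25.9]
gripper_width: 0.614
grasp_force: 69.1
```

Run:
```python
from m import *
lid("w9",0)
f=load("w9");w=cloud(f);hs=cv2.cvtColor(f["pixels"],cv2.COLOR_BGR2HSV)
r=np.hypot(w[...,0]-.438,w[...,1]-.196)
p=w[(cv2.inRange(hs,(4,120,80),(17,255,255))>0)&(r>.036)&(r<.044)&(abs(w[...,2]-.129)<.008)]
for _ in range(5):
    A=np.c_[p[:,:2]-[.438,.196],np.ones(len(p))];c=np.linalg.lstsq(A,p[:,2],rcond=None)[0];p=p[abs(A@c-p[:,2])<.0025]
print("annulus",len(p),c)
a=grab("scene","s4")["pixels"];s=f["pixels"]
cv2.imwrite("pics/crop4.png",np.hstack([cv2.resize(s[80:280,140:400],(400,308),interpolation=cv2.INTER_CUBIC),cv2.resize(a[140:217,270:370],(400,308),interpolation=cv2.INTER_CUBIC)]))
```

```text
tcp [0.43993829 0.19719944 0.15900246] w 0.6138189565481251 69.08277718350291 [-10.35851639  -2.06161003  25.86284978]
bow 4845 ((0.4391225576400757, 0.1962263435125351), (0.04800314083695412, 0.01914347894489765), 78.32479858398438) top [0.1950795 0.1961895]
flange 1548 ((0.421073853969574, 0.19088241457939148), 0.046070925891399384) 0.1296100697498664
tilt [0.09100189 0.07564776 0.130412  ]
annulus 641 [0.04912238 0.08490303 0.13298461]
```

View pics/crop4.png

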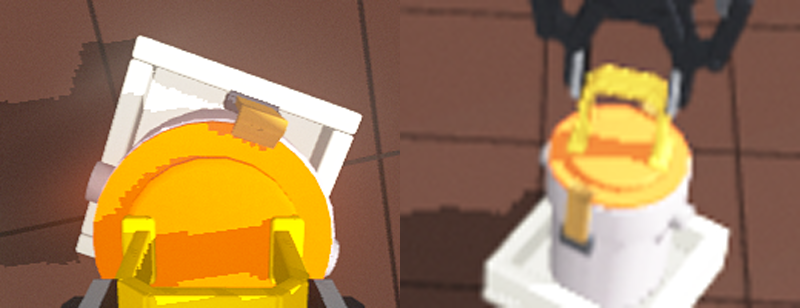

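Both catches hook over the flange edge: the one at (258,122) on the left and the other at (578,215) on the right. Adding 12 N more push did not lower the lid, so it is bottomed on the rim. Handing in.

```bash
python3 -c "
from plant import *
print(job_done())"
```

```text
the job is handed in; nothing more can be done
None
```

The orange lid is off its hook and pressed fully home on the open bucket, with both catches over its edge in the pictures and the hand still gripping the bow and pushing at about 26 N; I handed the job in at about 15 s, and no verdict came back.

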